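# Hang the draining rack on both hooks and start the dryer with its two-stage key

## Robot

A 7-joint arm with a two-finger parallel gripper is mounted at the origin on a cart in front of the work surface, level with it; the furniture and walls round the work are solid. World frame = base frame: x ahead of the robot, y to its left, z up, the work surface at z = 0. Lengths are in m, angles in rad, forces in N, time in s.
With the tool pointing down it reaches from about 0.425 to 0.875 m from the base axis. Payload 4.7 kg.
Tool frame: the origin (TCP) lies at the very end of the fingers, on their centre line; the grasp point (between the pads) lies 19 mm behind it; z points along the fingers, y is the direction in which the jaws open and shut (so a half turn about z gives the same grasp; the last joint's range is limited). The gripper opens to 87 mm and grips with 3 to 60 N. Pads are 19 mm wide; open, the fingers measure 117 mm over their backs; the gripper's body (75 mm by 190 mm) begins 51 mm behind the grasp point.
Start: joints at [0.014, 0.321, -0.07, 1.45, 0.023, 1.371, -0.057], TCP at [0.65, -0, 0.223] pointing down, gripper open.
Joint ranges: [-2.86, 2.86], [-0.3, 2.09], [-1.38, 1.24], [0.06, 2.45], [-1.56, 4.7], [0.09, 2.05], [-2.69, 2.69]. Speed limits (rad/s): [2.57, 2.57, 3.14, 3.14, 3.14, 3.14, 3.14].

## Interface

Orientations are given as a rotation vector (axis times angle).
In Python, from bench import * gives the robot as it stands.
- The arm moves only by the shell command python3 -m jog 'ROWS' [OPENING] [FORCE]. ROWS is JSON, a list of rows, each a list of 4 numbers: the shift along the world's x, y, z in mm, then the turn about the world's z in rad. In form: [[x, y, z, twist], ...]. A call has exactly 8 rows; each row is the pose to reach, as a shift and turn from the pose commanded when the call began; what a row does not reach only later rows make up. A row lasts 1/8 s, in which the tool goes at most 62.5 mm and 10.7 degrees, less where a joint would pass 70% of its speed; a pose out of reach is approached as far as the arm can. A call with a gripper value outside its range is refused whole. OPENING is the opening, from -1 (shut) to 1 (fully open), set as the call begins (- or left out, the last holds). The fingers move at their own pace and stop on an object; FORCE is the grip in N (left out, the last holds). Time passes only in rows, so rows that repeat a pose let the fingers close, or fill a call up. It gives the time, the measured TCP pose, the force and the opening at its end, in the units of the state.
- get_state(): the state, without advancing time (a new reading comes with each control period).
- get_image(name): name is "scene" or "side" or "wrist"; returns a dict with "image" (420x560x3 uint8, red, green, blue), "fx", "fy", "cx", "cy" (pixels), "position" and "rotation" of the camera in the world; the wrist camera has in their place "tool_from_camera" (4x4, takes a point from camera to tool coordinates, whose origin is the TCP and whose axes are the flange's). Camera axes: x right, y down, z forward; pixel columns grow to the right and rows downward; lengths in m; the calibration is good to about 2 mm. A picture is of the moment at which its call begins: read the wrist's pose just before it. There is no depth.
- close_job(): hands the job in, once; it reports no verdict.
The state is a dict: "time": time; "joint_positions": joint angles; "qd": joint speeds; "joint_torque": joint torques, N m; "position": TCP position; "tool_rot": TCP orientation; "ft_force": force on the tool from outside, world axes, zero at the start; "torque": the same for the moment, N m; "grip_width": opening from 0.0 (shut) to 1.0 (fully open).
Only numpy, scipy, OpenCV 4.12 (cv2) and the standard library are available. Lean on these libraries where they do the work, as an engineer would, in place of code of your own. Each camera call takes 0.05 s, during which the arm holds its last target. There are 200 camera calls.

## Task

Lift the wire draining rack straight up out of its slotted holder and hang it, roughly centred, on the drying stand: its top bar must rest in both hooks before you let go of it. Then start the dryer with the orange key on the small control box: press to the first click only and hold it there for about half a second, then press it fully down and let it come back up. Leave the bowl, timer, tape roll and scraper alone.

Things in the scene. Friction and masses are not known exactly. Their poses are not given: they have to be found in the camera images.
- rack_handle (a point): Grasp centre of the draining rack: middle of its blue upright handle block (14 mm thick along the point's x, 40 mm wide along y, 60 mm tall, the upper 51 mm of it free above the bar). The point lies 184 mm above the rack's bottom edge, 34 mm above the centre line of its top bar, 22 mm below the handle's top. z up.
- rack_bar (a point): Middle of the centre line of the rack's round top bar (10 mm diameter, 280 mm long along y with black end knobs), 150 mm above the rack's bottom edge, 34 mm straight below rack_handle. Between the bar and the grid below it is an open band for the hooks, 55 mm high, on each side from y = 17 to 125 mm. Same axes as rack_handle.
- rack: The draining rack: a flat upright steel wire grid 90 mm high with a carrying bar 62 mm above the grid; 280 mm wide along its y, 8 mm thick along x, 0.2 to 0.4 kg, alike from both sides. Origin at the centre of its bottom edge, z up.
- holder: Grey slotted holder, fixed: base plate 85x240 mm, 10 mm thick, with upright steel pins 60 mm high that form three slots along its y; the rack stands in the middle slot on the plate and must rise 55 mm to clear the pins. Origin under the centre. It is on the left or on the right, the control box on the other side.
- hook_left_seat (a point): Seat of the left hook (lowest point of the hook's upper surface), 210 mm above the table. When the rack is seated, the centre line of its bar is 5 mm above both seats and its bottom edge 65 mm above the table.
- hook_right_seat (a point): The same point of the right hook, 170 mm to the right (-y of the stand) of the left one.
- key_top (a point): Centre of the top of the round orange key (32 mm) on the white control box (90x110 mm, 42 mm high, fixed); 63 mm above the table when up. It is pressed straight down, 8 mm in all: the first 4 mm are soft (0.8 to 2.4 N) to the first click, where the force must reach 5 N before it goes on; the last 4 mm take 5 to 7 N. It springs back.
- key_first (a joint): First stage of the key, m: 0 up, 0.004 at the first click (stays at 0.004 while the key is pressed deeper).
- key_second (a joint): Second stage of the key, m: 0 down to the first click, 0.004 when fully pressed.
- red_bowl: Red lacquer bowl, 150 mm wide, 60 mm high, a bystander in front of the stand; origin under its centre.
- timer: White kitchen timer with red dial, 68 mm wide, 36 mm high, a bystander on the right; origin under its centre.
- tape_roll: Roll of brown tape lying flat, 100 mm wide, 25 mm high, a bystander on the right; origin under its centre.
- scraper: Dough scraper, steel blade with blue grip, 89x124x18 mm, a bystander on the left; origin under its centre.
- stand: Drying stand, fixed: white blower base 140x300 mm, 45 mm high, two posts and a cross rail 75 mm behind the hooks, carrying two red 8 mm wire hooks 170 mm apart along its y. Nothing on it stands over 22 mm above the hook seats. Origin on the table below the middle between the hooks; x away from the robot, y left, z up.
- hook_left: Left hook, opening upward. On the robot's side (-x) it rises to a black ball tip 28 mm out, its top 18 mm above the seat (34 mm out over all); behind, it rises to 22 mm above the seat, 30 to 45 mm back. The sides slope, guiding the bar to the seat, level for 16 mm. The bar comes in from the front above the tips, the hooks passing under it, and is lowered. Origin at its seat; axes as the stand's.
- hook_right: Right hook, the same shape as the left one; origin at its seat.
Mind the look-alikes: they are no part of the job. Of the things that look like the part that bears key_top, the smaller one is meant.

How it is judged:
By the outcome, as a careful person would: the job done as asked, in the order asked, and still so for the second after the job is handed in, with the robot touching nothing.
It also fails if it takes over 54 s, if anything falls off the work surface, if the arm or the gripper's body presses on something with over 40 N, if the wrist force passes 120 N, or if a joint passes its speed limit or range.

## Working session

There is one attempt and no reset: what is moved stays moved. The work goes in short steps, Python scripts to look and compute and a shell command to move; the robot and the scene stay as the last step left them, time stands still between calls to the robot, and variables do not carry over. Pictures are saved under pics/ and viewed, about 8 in all and at most 12, crops included, and the job is handed in when it is done.

```bash
mkdir -p pics
cat > h.py <<'E'
from bench import *
import numpy as np, cv2, pickle
from scipy.spatial.transform import Rotation as R
def snap(name,fn,crop=None,scale=1):
    s=get_state(); d=get_image(name); im=d["image"]
    if name=="wrist":
        T=np.eye(4);T[:3,:3]=R.from_rotvec(s["tool_rot"]).as_matrix();T[:3,3]=s["position"]
        M=T@np.array(d["tool_from_camera"]);d["position"],d["rotation"]=M[:3,3],M[:3,:3]
    pickle.dump(d,open(f"pics/{fn}.pkl","wb"))
    cv2.imwrite(f"pics/{fn}.png",np.ascontiguousarray(im[...,::-1])); return d
def crop(fn,x0,y0,x1,y1,out):
    im=cv2.imread(f"pics/{fn}.png")[y0:y1,x0:x1]; k=min(800/(x1-x0),600/(y1-y0))
    cv2.imwrite(f"pics/{out}.png",cv2.resize(im,None,fx=k,fy=k,interpolation=cv2.INTER_CUBIC)); print(out,"scale",k)
def rm(d):
    r=np.array(d["rotation"],float); return r if r.shape==(3,3) else R.from_rotvec(r).as_matrix() if r.size==3 else R.from_quat(r).as_matrix()
def L(fn): return pickle.load(open(f"pics/{fn}.pkl","rb"))
def onz(fn,u,v,z):
    d=L(fn);p=np.array(d["position"]);r=rm(d)@[(u-d["cx"])/d["fx"],(v-d["cy"])/d["fy"],1];return p+r*(z-p[2])/r[2]
def tri(obs):
    A=np.zeros((3,3));b=np.zeros(3)
    for fn,u,v in obs:
        d=L(fn);p=np.array(d["position"]);r=rm(d)@[(u-d["cx"])/d["fx"],(v-d["cy"])/d["fy"],1];r/=np.linalg.norm(r)
        P=np.eye(3)-np.outer(r,r);A+=P;b+=P@p
    return np.linalg.solve(A,b)
def proj(fn,X):
    d=L(fn);c=rm(d).T@(np.array(X)-np.array(d["position"]));return d["fx"]*c[0]/c[2]+d["cx"],d["fy"]*c[1]/c[2]+d["cy"]
E
python3 - <<'E'
from h import *
a=snap("scene","s0");b=snap("side","d0");w=snap("wrist","w0")
print(get_state())
for d in(a,b,w):print(d["position"],d["rotation"],d["fx"])
S=[cv2.imread(f"pics/{n}.png") for n in("s0","d0")]
cv2.imwrite("pics/both.png",cv2.resize(np.vstack(S),None,fx=1,fy=1)[:, :])
E
```

```text
{'time': 0.15, 'joint_positions': array([ 0.01409178,  0.32166978, -0.07005628,  1.45138433,  0.02261107,
        1.37078301, -0.05686979]), 'qd': array([ 0.00059814, -0.00309429,  0.001379  , -0.00306245,  0.00030645,
       -0.00129026,  0.00012622]), 'joint_torque': array([ 2.16972071e-04, -4.91794288e+01, -4.04079035e-01, -3.12878716e+01,
       -6.39387709e-02,  4.04033612e-02,  9.90178205e-05]), 'position': array([ 6.49592202e-01, -6.24108643e-05,  2.21706698e-01]), 'tool_rot': array([-2.22072396e+00, -2.22080782e+00,  1.73155041e-03]), 'ft_force': array([-0.11585137, -0.51384824, -0.10530861]), 'torque': array([ 0.02040594,  0.01519877, -0.0022325 ]), 'grip_width': 1.0019229651678523}
[-0.3501888  -0.62110153  0.87808797] [-1.95259539  1.08760648 -0.55193233] 407.89416627085393
[-0.00208398  0.99145444  1.03616707] [-0.57175882  2.57149588 -1.27851776] 478.81261432760806
[0.64970279 0.0712428  0.38327257] [[ 9.99996258e-01  1.09543078e-03 -2.50690428e-03]
 [ 3.96921884e-04 -9.64734441e-01 -2.63224811e-01]
 [-2.70684146e-03  2.63222831e-01 -9.64731265e-01]] 300.2429660091803
```

View pics/s0.png

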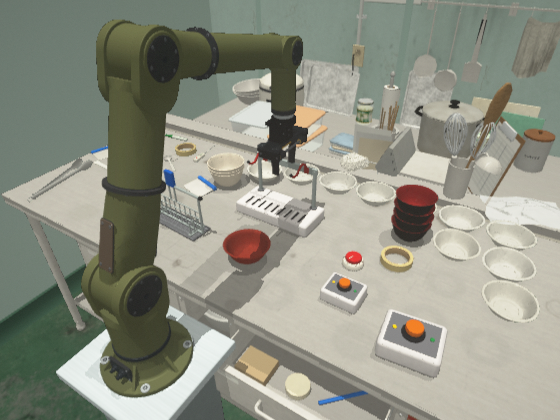

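View pics/d0.png

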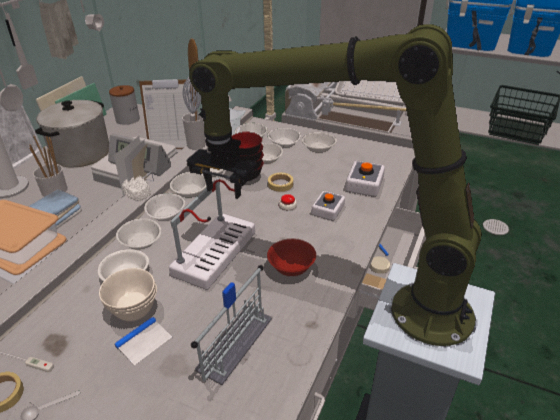

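The scene view shows the rack on the left (handle near 170,178) and the stand near (285,200). Of the two control boxes the smaller one is at (344,290). In the side view the handle is near (229,295), the hooks near (195,215) and (225,186), and the small key near (329,198). I'll take enlarged crops next.

Run:
```python
from h import *
crop("d0",165,165,365,315,"c1") ; crop("d0",180,255,290,385,"c2"); crop("s0",140,140,380,320,"c3")
```

```text
c1 scale 4.0
c2 scale 4.615384615384615
c3 scale 3.3333333333333335
```

View pics/c1.png

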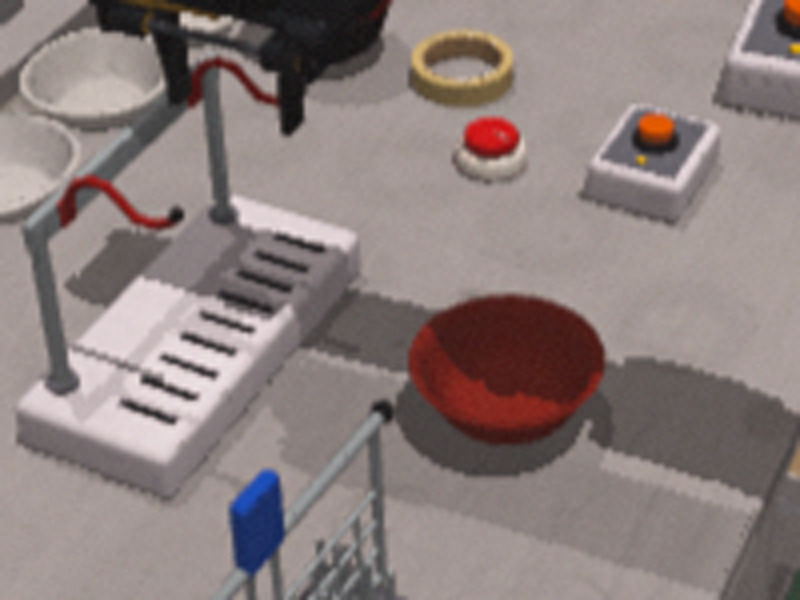

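View pics/c2.png

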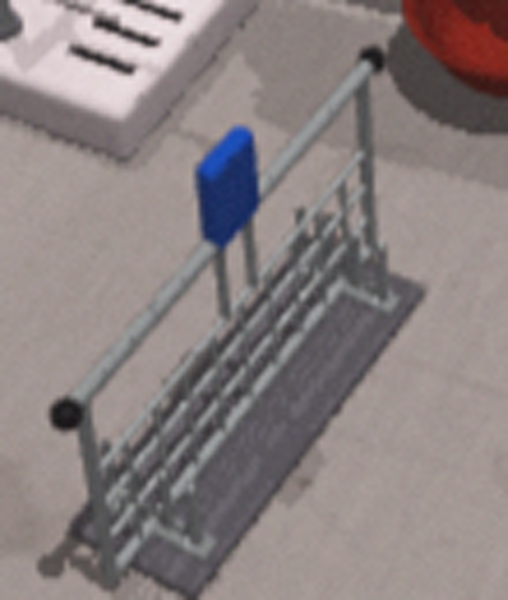

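View pics/c3.png

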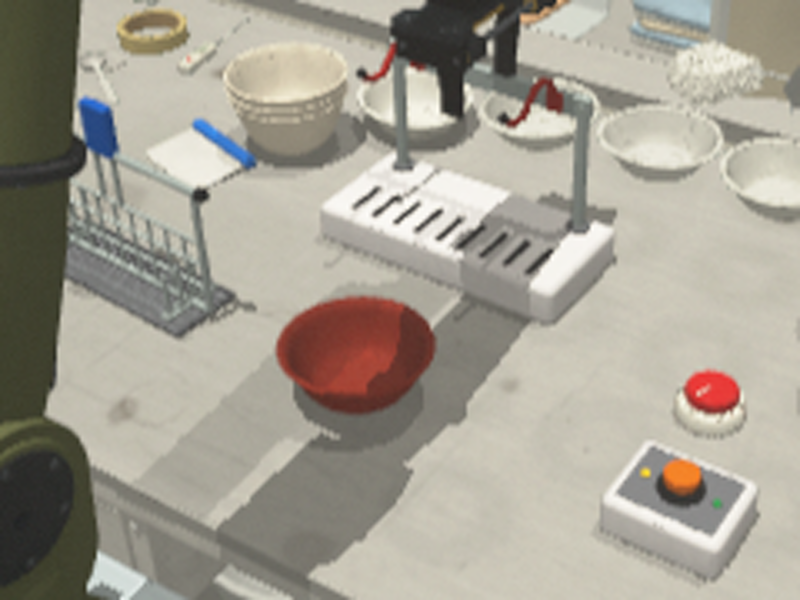

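Pixels read off the crops:
- **Side view:** bar knobs (194.5,344.5) and (260.6,267.8), left hook tip (209,218.8), key top (329.2,196).
- **Scene view:** near knob (200,198.5), hook tips (249.2,162.2) and (291.8,176.3), key top (344.9,281).

Run:
```python
from h import *
np.set_printoptions(precision=4,suppress=True)
a=onz("d0",194.5,344.5,.16);b=onz("d0",260.6,267.8,.16)
print("knobs",a,b,np.linalg.norm(a-b),"mid",(a+b)/2,"dir",np.degrees(np.arctan2(*(a-b)[[1,0]])))
print("knobR scene",onz("s0",200,198.5,.16),tri([("d0",260.6,267.8),("s0",200,198.5)]))
print("handle top",onz("d0",180+229/4.615,255+140/4.615,.216), onz("s0",140+97/3.333,140+102/3.333,.216))
tl=tri([("d0",209,218.75),("s0",249.2,162.2)]);print("tipL",tl,onz("s0",249.2,162.2,.222),onz("d0",209,218.75,.222))
tr=onz("s0",291.8,176.3,.222);print("tipR",tr)
print("key",tri([("d0",329.2,196.2),("s0",344.9,281)]),onz("d0",329.2,196.2,.063),onz("s0",344.9,281,.063))
# stand base top-front corners z .045
for n,u,v in [("d0",165+20/4,165+408/4),("d0",165+172/4,165+455/4),("d0",165+358/4,165+240/4),("s0",140+322/3.333,140+212/3.333),("s0",140+545/3.333,140+290/3.333),("s0",140+613/3.333,140+238/3.333)]:
    print("base",n,onz(n,u,v,.045))
print("bowl",onz("d0",165+507/4,165+370/4,.06))
```

```text
knobs [0.458  0.4636 0.16  ] [0.434  0.1825 0.16  ] 0.28213761544765037 mid [0.446 0.323 0.16 ] dir 85.12477862817997
knobR scene [0.4349 0.1844 0.16  ] [0.4337 0.1833 0.1609]
handle top [0.4462 0.3181 0.216 ] [0.4486 0.3214 0.216 ]
tipL [0.6236 0.1219 0.2207] [0.6229 0.1208 0.222 ] [0.6218 0.1239 0.222 ]
tipR [ 0.6159 -0.0504  0.222 ]
key [ 0.4272 -0.3327  0.0639] [ 0.4249 -0.331   0.063 ] [ 0.4317 -0.3324  0.063 ]
base d0 [0.7401 0.1861 0.045 ]
base d0 [0.6101 0.1809 0.045 ]
base d0 [ 0.6013 -0.098   0.045 ]
base s0 [0.604  0.1758 0.045 ]
base s0 [ 0.608  -0.1017  0.045 ]
base s0 [ 0.7243 -0.1188  0.045 ]
bowl [0.4185 0.0115 0.06  ]
```

```bash
python3 -m jog '[[0,0,50,0],[-30,45,60,-0.02],[-60,90,60,-0.04],[-95,145,60,-0.06],[-130,200,60,-0.08],[-165,255,60,-0.085],[-190,300,60,-0.085],[-204,320,60,-0.085]]' 1
python3 - <<'E'
from h import *
a=snap("wrist","w1"); s=get_state();print(s["position"],s["tool_rot"],s["time"])
x=cv2.imread("pics/w0.png");y=cv2.imread("pics/w1.png")
cv2.imwrite("pics/ww.png",cv2.resize(np.hstack([x,y]),None,fx=.714,fy=.714,interpolation=cv2.INTER_AREA))
E
```

```text
time: 1.15
position: [0.4428, 0.3239, 0.2825]
tool_rot: [-2.306, -2.131, -0.0]
ft_force: [0.6, -0.4, 0.4]
grip_width: 0.998
[0.44128902 0.32584292 0.28254356] [-2.30219452e+00 -2.13343367e+00 -3.95852681e-04] 1.2
```

View pics/ww.png

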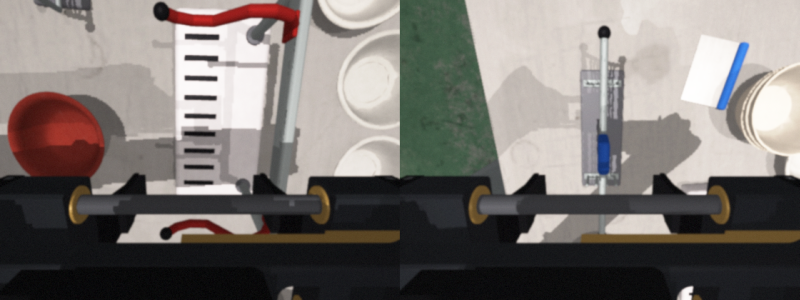

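The left half of this view shows hook tips at full-resolution (225.5,15.4) and (232.5,327.7). The right half shows the rack's knob at (285.7,44.8), its bar lower down at (280,311), and the handle at (284.5,217).

Run:
```python
from h import *
np.set_printoptions(precision=4,suppress=True)
l=onz("w0",225.5,15.4,.222);r=onz("w0",232.5,327.7,.222);print("tips",l,r,np.linalg.norm(l-r))
for n,t in(("L",l),):print(tri([("w0",225.5,15.4),("d0",209,218.75),("s0",249.2,162.2)]))
print("tipR",tri([("w0",232.5,327.7),("s0",291.8,176.3)]))
k=onz("w1",285.7,44.8,.16);b=onz("w1",280,311,.16);print(k,b,np.degrees(np.arctan2(*(k-b)[[1,0]])))
print("handle",onz("w1",284.5,217,.2))
s=get_state();print(s["position"])
```

```text
tips [0.6241 0.1244 0.222 ] [ 0.6205 -0.046   0.222 ] 0.17038833979512422
[0.6237 0.123  0.2211]
tipR [ 0.62   -0.048   0.2193]
[0.4594 0.4662 0.16  ] [0.4347 0.21   0.16  ] 84.49494951959097
handle [0.4474 0.3257 0.2   ]
[0.4413 0.3258 0.2825]
```

```bash
python3 -m jog '[[1,3,-20,0],[1,3,-50,0],[1,3,-80,0],[1,3,-98,0],[1,3,-108,0],[1,3,-108,0],[1,3,-108,0],[1,3,-108,0]]' 1; python3 -c "from h import *;d=snap('wrist','w2')"
```

```text
time: 2.2
position: [0.4475, 0.3234, 0.1756]
tool_rot: [2.313, 2.125, 0.003]
ft_force: [-0.5, 0.1, -0.5]
grip_width: 1.002
```

View pics/w2.png

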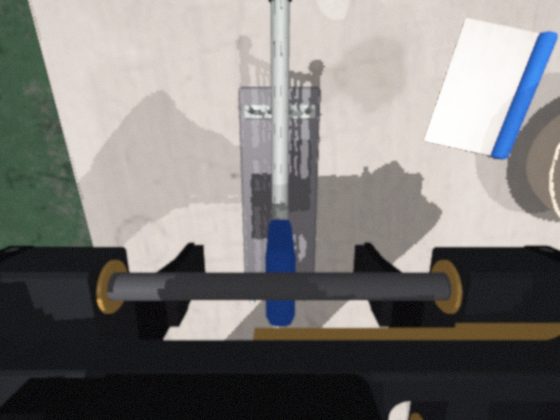

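The handle (280,270) sits centred between the fingers and the bar is parallel to them, so I'll close.

```bash
python3 -m jog '[[0,0,0,0],[0,0,0,0],[0,0,0,0],[0,0,0,0],[0,0,0,0],[0,0,0,0],[0,0,0,0],[0,0,0,0]]' -1 45 && python3 -m jog '[[0,0,5,0],[0,0,12,0],[0,0,24,0],[0,0,36,0],[0,0,50,0],[0,0,65,0],[0,0,80,0],[0,0,90,0]]'
```

```text
time: 3.25
position: [0.447, 0.323, 0.1746]
tool_rot: [2.314, 2.125, 0.0]
ft_force: [-0.8, 0.6, -0.7]
grip_width: 0.174
time: 4.25
position: [0.4473, 0.3232, 0.266]
tool_rot: [2.314, 2.125, 0.002]
ft_force: [-0.6, -0.0, -3.9]
grip_width: 0.156
```

```bash
python3 -m jog '[[5,-20,0,0],[15,-55,0,0.01],[30,-100,0,0.02],[45,-150,0,0.035],[60,-200,0,0.05],[73,-245,0,0.0625],[81,-275,0,0.0625],[83,-286,0,0.0625]]' && python3 -m jog '[[0,0,0,0],[0,0,0,0],[0,0,0,0],[0,0,0,0],[0,0,0,0],[0,0,0,0],[0,0,0,0],[0,0,0,0]]'
python3 - <<'E'
from h import *
snap("wrist","w3");snap("scene","s3");snap("side","d3");s=get_state();print(s["position"])
a=cv2.imread("pics/s3.png")[120:270,160:360];b=cv2.imread("pics/d3.png")[165:315,165:365]
c=cv2.imread("pics/w3.png")
cv2.imwrite("pics/m3.png",np.vstack([np.hstack([cv2.resize(a,(400,300),interpolation=2),cv2.resize(b,(400,300),interpolation=2)]),np.hstack([cv2.resize(c,(400,300)),np.zeros((300,400,3),np.uint8)])]))
E
```

```text
time: 5.25
position: [0.5303, 0.0346, 0.2647]
tool_rot: [2.25, 2.192, -0.001]
ft_force: [0.6, 0.4, -3.5]
grip_width: 0.159
time: 6.25
position: [0.53, 0.0369, 0.2646]
tool_rot: [2.246, 2.196, 0.0]
ft_force: [0.3, 0.2, -4.5]
grip_width: 0.155
[0.53002127 0.03695234 0.26457426]
```

View pics/m3.png

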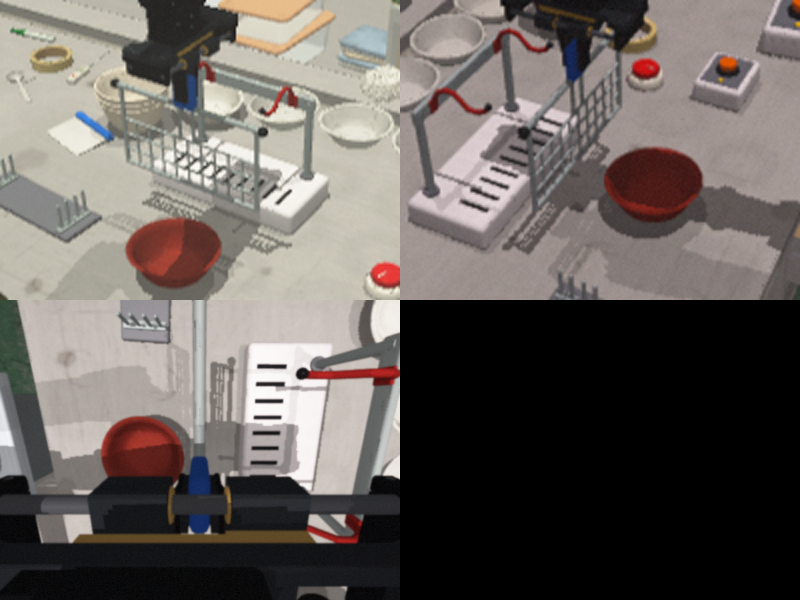

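```bash
python3 - <<'E'
from h import *
print(onz("w3",422.8,103.6,.222),onz("w3",280,103.6,.25), onz("w3",280,160,.25))
E
python3 -m jog '[[10,0,0,0],[25,0,0,0],[45,0,0,0],[65,0,0,0],[85,0,0,0],[102,0,0,0],[114,0,0,0],[120,0,0,0]]'
python3 - <<'E'
from h import *
snap("scene","s4");snap("side","d4");snap("wrist","w4");s=get_state();print(s["position"])
a=cv2.imread("pics/s4.png")[130:250,200:360];b=cv2.imread("pics/d4.png")[165:285,165:325]
cv2.imwrite("pics/m4.png",np.hstack([np.vstack([cv2.resize(a,(400,300),interpolation=2),cv2.resize(b,(400,300),interpolation=2)]),np.vstack([cv2.resize(cv2.imread("pics/w4.png"),(400,300)),np.zeros((300,400,3),np.uint8)])]))
E
```

```text
[0.62398686 0.12379614 0.222     ] [0.53238166 0.12341466 0.25      ] [0.53173048 0.09259682 0.25      ]
time: 7.4
position: [0.6508, 0.0369, 0.264]
tool_rot: [-2.246, -2.196, 0.001]
ft_force: [0.2, -0.6, -4.8]
grip_width: 0.159
[0.64999804 0.03702404 0.26439402]
```

View pics/m4.png

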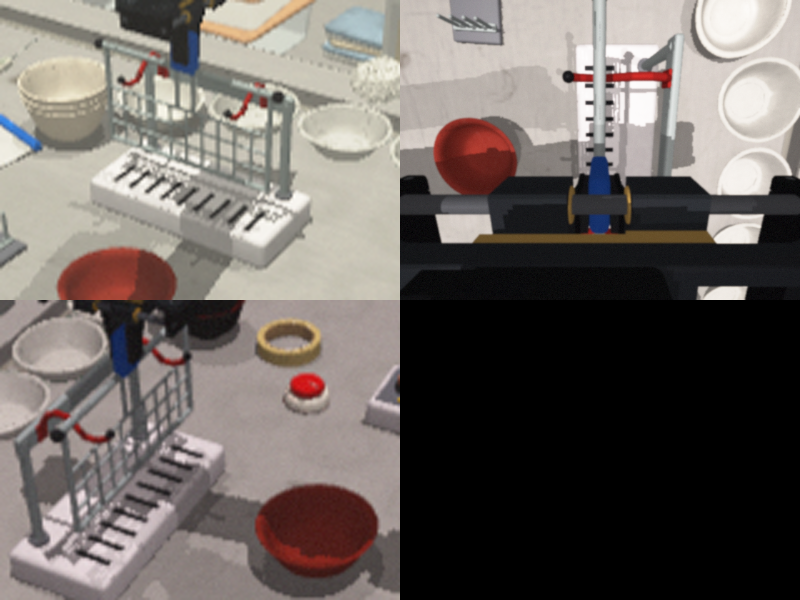

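The bar is above both hooks, with the tips on the robot's side, so I'll lower it.

```bash
python3 -m jog '[[0,0,-6,0],[0,0,-13,0],[0,0,-20,0],[0,0,-26,0],[0,0,-30,0],[0,0,-32,0],[0,0,-33,0],[0,0,-33,0]]'
```

```text
time: 8.55
position: [0.6501, 0.037, 0.2317]
tool_rot: [2.246, 2.196, 0.0]
ft_force: [-1.2, -0.8, -4.5]
grip_width: 0.16
```

```bash
python3 -m jog '[[0,0,-1,0],[0,0,-1,0],[0,0,-2,0],[0,0,-2,0],[0,0,-3,0],[0,0,-3,0],[0,0,-3,0],[0,0,-3,0]]'
```

```text
time: 9.55
position: [0.6502, 0.037, 0.2293]
tool_rot: [2.246, 2.196, 0.001]
ft_force: [-1.0, -0.2, 3.3]
grip_width: 0.157
```

```bash
python3 -m jog '[[0,0,-0.5,0],[0,0,-0.5,0],[0,0,-1,0],[0,0,-1,0],[0,0,-1,0],[0,0,-1,0],[0,0,-1,0],[0,0,-1,0]]'
python3 - <<'E'
from h import *
print(get_state()["torque"])
snap("scene","s5");snap("side","d5")
a=cv2.imread("pics/s5.png")[130:235,220:360];b=cv2.imread("pics/d5.png")[165:270,165:305]
cv2.imwrite("pics/m5.png",np.hstack([cv2.resize(a,(400,300),interpolation=2),cv2.resize(b,(400,300),interpolation=2)]))
E
```

```text
time: 10.55
position: [0.6502, 0.037, 0.2291]
tool_rot: [2.246, 2.196, 0.002]
ft_force: [-3.1, -0.6, 7.1]
grip_width: 0.153
[-0.04926649  0.81470276 -0.01732247]
```

View pics/m5.png

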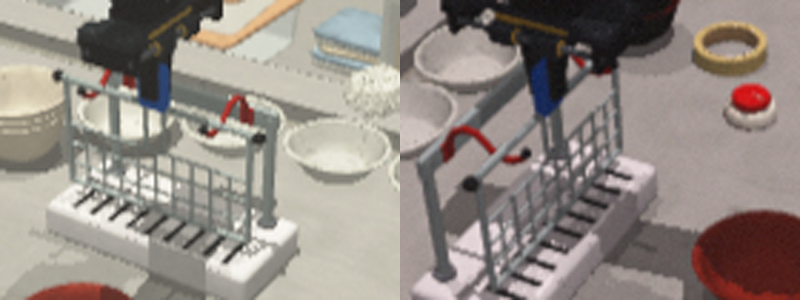

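Both hooks carry the bar: the load has reversed and the moment about x is about zero. I'll release with the jaws only part open, to stay clear of the rail.

```bash
python3 -m jog '[[0,0,1,0],[0,0,1,0],[0,0,1,0],[0,0,1,0],[0,0,1,0],[0,0,1,0],[0,0,1,0],[0,0,1,0]]' -0.1 10 && python3 -m jog '[[0,0,5,0],[0,0,15,0],[0,0,30,0],[0,0,50,0],[0,0,70,0],[0,0,90,0],[0,0,100,0],[0,0,100,0]]'
python3 - <<'E'
from h import *
snap("scene","s6");snap("side","d6")
a=cv2.imread("pics/s6.png")[130:235,220:360];b=cv2.imread("pics/d6.png")[165:270,165:305]
c=cv2.imread("pics/d6.png")[180:240,290:370]
cv2.imwrite("pics/m6.png",np.hstack([cv2.resize(a,(400,300),interpolation=2),cv2.resize(b,(400,300),interpolation=2)]))
E
```

```text
time: 11.65
position: [0.65, 0.037, 0.2286]
tool_rot: [2.246, 2.196, -0.0]
ft_force: [0.2, 0.4, 0.2]
grip_width: 0.451
time: 12.65
position: [0.6504, 0.037, 0.3298]
tool_rot: [2.245, 2.195, 0.003]
ft_force: [-1.1, -0.1, -0.4]
grip_width: 0.45
```

View pics/m6.png

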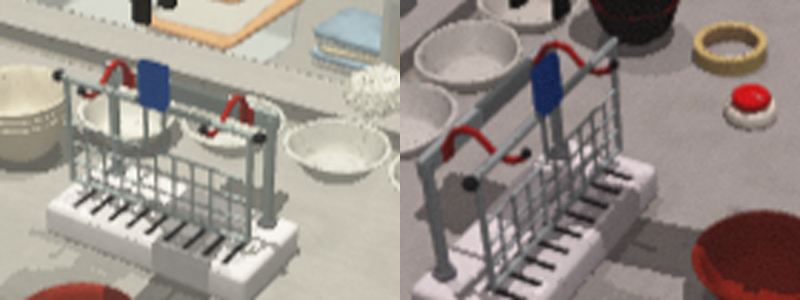

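The rack hangs in both hooks. Next I'll shut the fingers and move toward the key.

```bash
python3 -m jog '[[-15,-20,0,0],[-45,-65,0,0],[-75,-115,0,0],[-105,-165,0,0],[-135,-215,0,0],[-165,-265,-20,0],[-195,-315,-50,0],[-215,-355,-90,0]]' -1 30 && python3 -m jog '[[-7,-14,-10,0],[-7,-14,-30,0],[-7,-14,-50,0],[-7,-14,-60,0],[-7,-14,-60,0],[-7,-14,-60,0],[-7,-14,-60,0],[-7,-14,-60,0]]'
python3 - <<'E'
from h import *
s=get_state();print(s["position"],s["ft_force"])
snap("wrist","w7");snap("scene","s7");snap("side","d7")
for n in("w7","d7","s7"):
    h=cv2.cvtColor(cv2.imread(f"pics/{n}.png"),cv2.COLOR_BGR2HSV)
    m=cv2.inRange(h,(6,190,150),(16,255,255));k,_,st,c=cv2.connectedComponentsWithStats(m)
    for i in range(1,k):
        if st[i,4]>25: print(n,c[i],st[i],onz(n,*c[i],.060))
a=cv2.imread("pics/w7.png");b=cv2.imread("pics/s7.png")[210:330,280:440];c=cv2.imread("pics/d7.png")[145:265,265:425]
cv2.imwrite("pics/m7.png",np.hstack([cv2.resize(a,(480,360)),np.vstack([cv2.resize(b,(240,180)),cv2.resize(c,(240,180))])]))
E
```

```text
time: 13.75
position: [0.4338, -0.3198, 0.2383]
tool_rot: [2.247, 2.193, 0.001]
ft_force: [1.0, -0.1, -0.4]
grip_width: 0.007
time: 14.75
position: [0.4284, -0.3319, 0.1795]
tool_rot: [2.246, 2.196, 0.0]
ft_force: [-0.8, 0.0, 0.4]
grip_width: 0.008
[ 0.4284458  -0.33186955  0.17946647] [-0.75813772  0.01852133  0.38045806]
w7 [280.70861833 208.76470588] [266 194  30  31 731] [ 0.43004743 -0.33210641  0.06      ]
d7 [366.39215686 165.49019608] [361 163  11   6  51] [ 0.36644808 -0.58742046  0.06      ]
s7 [414.56585366 327.03414634] [406 320  18  16 205] [ 0.37901485 -0.54406499  0.06      ]
```

View pics/m7.png

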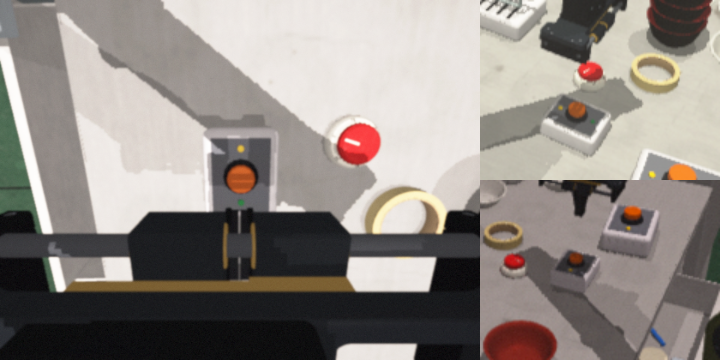

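The key sits right under the tool at (0.430,-0.332), 1.6 mm off in x. I'll descend to just above it and average the readings.

```bash
cat >> h.py <<'E'
def avg(n=12):
    P=[]
    for _ in range(n):
        get_image("side");s=get_state();P.append(np.r_[s["position"]*1e3,s["ft_force"]])
    P=np.array(P);print(P.mean(0).round(2),"sd",P.std(0).round(2),s["time"])
E
python3 -m jog '[[2,0,-25,0],[2,0,-55,0],[2,0,-80,0],[2,0,-100,0],[2,0,-108,0],[2,0,-111,0],[2,0,-112,0],[2,0,-112,0]]'; python3 -c "
from h import *
avg()"
python3 -m jog '[[0,0,-3,0],[0,0,-6,0],[0,0,-6.5,0],[0,0,-6.5,0],[0,0,-6.5,0],[0,0,-6.5,0],[0,0,-6.5,0],[0,0,-6.5,0]]'; python3 -c "
from h import *
avg()"
```

```text
time: 15.9
position: [0.4307, -0.332, 0.0676]
tool_rot: [2.245, 2.195, 0.001]
ft_force: [-0.3, -0.5, 0.9]
grip_width: 0.005
[ 4.3032e+02 -3.3179e+02  6.7150e+01  5.0000e-02  7.0000e-02  1.2000e-01] sd [0.14 0.1  0.24 0.39 0.55 0.46] 16.5
time: 17.5
position: [0.4303, -0.3318, 0.0605]
tool_rot: [2.246, 2.196, 0.0]
ft_force: [-0.1, 0.7, 1.9]
grip_width: 0.006
[ 4.3027e+02 -3.3175e+02  6.0440e+01  3.2000e-01 -3.8000e-01  1.4800e+00] sd [0.02 0.01 0.02 0.42 0.64 0.49] 18.1
```

```bash
python3 -m jog '[[0,0,0,0],[0,0,0,0],[0,0,0,0],[0,0,-1,0],[0,0,-1.9,0],[0,0,-1.9,0],[0,0,-1.9,0],[0,0,-1.9,0]]'; python3 -c "
from h import *
s=get_state();print(s['position'],s['ft_force'],s['joint_torque'])"
```

```text
time: 19.1
position: [0.4303, -0.3318, 0.0587]
tool_rot: [2.246, 2.196, 0.0]
ft_force: [0.2, 0.7, 3.5]
grip_width: 0.003
[ 0.43028633 -0.33177392  0.05866196] [0.20310806 0.71483603 3.52896558] [ 4.45967400e-02 -3.66886210e+01  1.85422082e+00 -2.48375434e+01
  1.52510824e-03  8.78001912e-02  3.84687692e-04]
```

```bash
python3 -c "
from h import *
avg(2)"
```

```text
[ 4.3027e+02 -3.3176e+02  5.8600e+01  4.0000e-02  6.0000e-02  4.1500e+00] sd [0.   0.   0.01 0.4  0.1  0.03] 19.2
```

The force is 4.1 N, above the spring range and under 5 N, so the key is at the first click and has been held for about 0.5 s. Now I'll press fully, dwell and release.

```bash
python3 -m jog '[[0,0,-3,0],[0,0,-5.5,0],[0,0,-5.5,0],[0,0,-5.5,0],[0,0,-5.5,0],[0,0,-5.5,0],[0,0,-5.5,0],[0,0,-5.5,0]]'; python3 -c "
from h import *
s=get_state();print(s['position'],s['ft_force'])"
```

```text
time: 20.2
position: [0.4303, -0.3318, 0.055]
tool_rot: [2.246, 2.196, 0.001]
ft_force: [-3.4, 3.8, 17.1]
grip_width: 0.005
[ 0.43033485 -0.33184818  0.05495409] [-3.44091536  3.82424837 17.0556214 ]
```

The tool stalled at z = 55.0 mm with 17 N, so the key is fully down. I'll retract.

```bash
python3 -m jog '[[0,0,5,0],[0,0,12,0],[0,0,30,0],[0,0,55,0],[0,0,80,0],[0,0,100,0],[0,0,110,0],[0,0,110,0]]'
python3 - <<'E'
from h import *
s=get_state();print(s["position"],s["ft_force"])
snap("scene","s9");snap("side","d9")
for n,r in(("s",(slice(140,225),slice(225,330))),("d",(slice(175,270),slice(165,260)))):
    print(n,"rack region diff s6->s9",cv2.absdiff(cv2.imread(f"pics/{n}6.png")[r],cv2.imread(f"pics/{n}9.png")[r]).mean())
snap("wrist","w9");h=cv2.cvtColor(cv2.imread("pics/w9.png"),cv2.COLOR_BGR2HSV)
ys,xs=np.nonzero(cv2.inRange(h,(6,190,150),(16,255,255)));print("key",onz("w9",xs.mean(),ys.mean(),.06))
close_job()
E
```

```text
time: 21.2
position: [0.4303, -0.3318, 0.1636]
tool_rot: [2.246, 2.196, 0.0]
ft_force: [0.6, 0.4, 1.1]
grip_width: 0.007
[ 0.43034799 -0.33181938  0.16357254] [0.5692343  0.40764836 1.11362384]
s rack region diff s6->s9 22.09889822595705
d rack region diff s6->s9 13.009012003693444
key [ 0.43023632 -0.33205865  0.06      ]
the job is handed in; nothing more can be done
```

Run:
```python
from h import *
for n,r in(("s",(slice(140,225),slice(225,330))),("d",(slice(175,270),slice(165,260)))):
    print(n,cv2.absdiff(cv2.imread(f"pics/{n}7.png")[r],cv2.imread(f"pics/{n}9.png")[r]).mean())
    for k in "679":
        h=cv2.cvtColor(cv2.imread(f"pics/{n}{k}.png")[r],cv2.COLOR_BGR2HSV);print(k,cv2.moments(cv2.inRange(h,(105,150,40),(125,255,255)),True)["m00"],[cv2.moments(cv2.inRange(h,(105,150,40),(125,255,255)),True)[q]/max(1,cv2.moments(cv2.inRange(h,(105,150,40),(125,255,255)),True)["m00"]) for q in("m10","m01")])
```

```text
s 0.8450046685340803
6 27.0 [48.407407407407405, 17.51851851851852]
7 140.0 [48.34285714285714, 18.85]
9 138.0 [48.268115942028984, 18.840579710144926]
d 2.041034164358264
6 151.0 [50.93377483443709, 19.09271523178808]
7 163.0 [50.93251533742331, 18.717791411042946]
9 162.0 [50.95679012345679, 18.679012345679013]
```

The rack hangs in both hooks on the stand, and the key was pressed in two stages and released. I handed the job in at about 21 s.

- **Rack:** I lifted it straight up out of the holder and lowered it onto the hooks. Before I let go, the wrist force had changed from the rack's weight to upward support, with almost no sideways moment. The picture after release shows it in both hooks, and its handle stayed at the same pixels through the key press. It is centred to within about 1 mm by my estimate of the stand's position.
- **Key:** I held the smaller box's key at the first click for roughly half a second, at about 3.5–4.2 N and z about 58.6 mm. I then pressed it to the bottom, where it stalled at z = 55.0 mm with 17 N, and released it. I did not measure the click itself; I inferred it from the force and height.
- **Final checks:** The arm is clear, about 100 mm above the key. The wrist force reads about 1 N, close to its noise. I did not confirm separately that the key came back up, or that the bowl, timer, tape roll and scraper stayed put; my moves were planned clear of them.
- **One check disagreed at first:** comparing the rack pictures from before and after the key press gave a large difference. That was most likely the arm and its shadow moving away: two later pictures, with the arm at the key both times, differed very little.

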